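# Lay out a board's tall parts in fitting order

### The arm

A 6-joint arm with a two-finger parallel gripper is mounted at the origin on the work surface. World frame = base frame: x ahead of the robot, y to its left, z up, the work surface at z = 0. Lengths are in mm, angles in rad, forces in N, time in s.
With the tool pointing down it reaches from about 350 to 725 mm from the base axis. Payload 6 kg.
Tool frame: the origin (TCP) lies midway between the tips of the shut fingers; the grasp point (between the pads) lies 19 mm behind it; z points along the fingers, y is the direction in which the jaws open and shut (so a half turn about z gives the same grasp; the last joint's range is limited). The gripper opens to 85 mm and grips with 20 to 120 N. Pads are 22 mm wide; open, the fingers measure 114 mm over their backs; the gripper's body (76 mm by 85 mm) begins 54 mm behind the grasp point. The pads swing forward as they close: fully open they stand 13 mm farther back than shut.
Start: joints at [1.495, 0.04, 0.085, 0, -1.615, -0.334], TCP at [239.028, 550.308, 231.261] pointing down, gripper open.
Joint ranges: [-2.56, 2.56], [-1.29, 2.01], [-1.08, 1.49], [-3.29, 1.98], [-2.81, -0.18], [-2.99, 2.99]. Speed limits (rad/s): [2.57, 2.57, 3.01, 3.14, 3.14, 3.14].

### API

Orientations are given as a 3x3 rotation matrix whose columns are the frame's x, y, z axes.
In Python, from bench import robot gives the robot as it stands. The module is installed in compiled form; this text tells all that it offers. Calls block until the motion is done:
- robot.goto(position, orientation): joint-space move of the TCP to a pose.
- robot.move_linear(position, max_speed=150, rot=None, max_force=None): straight line of the TCP; rot=None keeps the orientation; max_speed is the mean speed in mm/s. With max_force (N) it stops when the force on the tool has changed by that much, and returns True; else False.
- robot.move_j(angles): joint-space move.
- robot.grip(opening, force=None): finger opening in mm; force is the grip in N (None keeps the last); returns when the fingers have stopped.
- robot.pause(seconds).
- robot.inverse_kinematics(position, orientation): joint angles nearest the present ones, or None.
- robot.state(): the state.
- robot.get_image(name): name is "scene" or "top"; returns a dict with "image" (480x640x3 uint8, red, green, blue), "range_z" (480x640 float32, mm along the optical axis (not along the pixel's ray), 0 where there is no reading), "camera_matrix" (3x3 intrinsics, pixels), "rvec" (rotation vector, rad) and "tvec" (3), from world to camera coordinates, as OpenCV has them. Camera axes: x right, y down, z forward; pixel columns grow to the right and rows downward; lengths in mm; the calibration is good to about 2 mm. A picture is of the moment at which its call begins.
A pose or a line that the arm cannot do raises robot.IKError and nothing moves.
- robot.close_job(): hands the job in, once; it reports no verdict.
The state is a dict: "clock": time; "joint_positions": joint angles; "joint_vel": joint speeds; "tau": joint torques, N m; "eef_pos": TCP position; "ee_rot": TCP orientation; "contact_force": force on the tool from outside, world axes, zero at the start; "ft_torque": the same for the moment, N m; "gripper_width": finger opening in mm.
Only numpy, scipy, OpenCV 4.12 (cv2) and the standard library are available. Lean on these libraries where they do the work, as an engineer would, in place of code of your own. Each camera call takes 0.05 s, during which the arm holds its last target.

### The job

Lay out the four loose parts for this circuit board (relay, film capacitor, transformer and electrolytic capacitor) on the rail of trays in the order they will be fitted, lowest first: one part standing upright on its pins in the middle of each tray, the lowest in the tray nearest the circuit board and rising in height to the tallest in the tray farthest from it. Set each part down gently, never dropping it, and do not knock over the flux jar.

Things in the scene. Friction and masses are not known exactly. Their poses are not given: they have to be found in the camera images.
- relay_mid (a point): Power relay, the lowest of the four parts: a plain off-white box with a black base, 32 mm (its x) by 27 mm (its y), 23 mm high including 3.5 mm of pins on which it stands. This point is its centre, 11.5 mm above the pin ends; z is up. 30 g or so.
- filmcap_mid (a point): Film capacitor, second lowest: a plain grey box 42 mm (its x) by 20 mm (its y), 33 mm high including 3.5 mm of pins on which it stands. This point is its centre, 16.5 mm above the pin ends; z is up. 35 g or so.
- trafo_mid (a point): Small transformer, second tallest: an upright laminated steel core 42 mm long (its x) and 16 mm thick, with an ochre taped winding round it that stands out to 34 mm (its y) and is flat on both y sides over 29 mm of x, from 9 to 35 mm above the pin ends; black foot 40 by 36 mm. 42 mm high including 3.5 mm of pins on which it stands. This point is its centre, 21 mm above the pin ends; z is up. 220 g or so.
- elco_mid (a point): Electrolytic capacitor, the tallest: an upright dark round can with an aluminium top, diameter 35 mm, 58 mm high including 3.5 mm of pins on which it stands. This point is its centre, 29 mm above the pin ends; z is up. 70 g or so.
- tray_a: One of four identical shallow black trays clipped side by side in a straight row on a low aluminium rail fixed to the bench; the four names come in any order along the row. 80 mm across the rail (its x) by 66 mm along the rail (its y), rim 7 mm above its underside. The origin is the middle of its underside; its flat floor lies 3 mm above the origin (11 mm above the bench). It does not move in use.
- tray_b: One of four identical shallow black trays clipped side by side in a straight row on a low aluminium rail fixed to the bench; the four names come in any order along the row. 80 mm across the rail (its x) by 66 mm along the rail (its y), rim 7 mm above its underside. The origin is the middle of its underside; its flat floor lies 3 mm above the origin (11 mm above the bench). It does not move in use.
- tray_c: One of four identical shallow black trays clipped side by side in a straight row on a low aluminium rail fixed to the bench; the four names come in any order along the row. 80 mm across the rail (its x) by 66 mm along the rail (its y), rim 7 mm above its underside. The origin is the middle of its underside; its flat floor lies 3 mm above the origin (11 mm above the bench). It does not move in use.
- tray_d: One of four identical shallow black trays clipped side by side in a straight row on a low aluminium rail fixed to the bench; the four names come in any order along the row. 80 mm across the rail (its x) by 66 mm along the rail (its y), rim 7 mm above its underside. The origin is the middle of its underside; its flat floor lies 3 mm above the origin (11 mm above the bench). It does not move in use.
- board: The green circuit board clamped between two dark maroon bars of its holder, standing past one end of the rail (either end; a navy box of small parts stands past the other). 125 mm (its x) by 190 mm (its y, roughly along the rail), 34 mm high. Origin at the middle of its underside. Fixed.
- flux: Small amber flux jar with a white cap, 30 mm in diameter and 58 mm high, loose, standing upright on the bench among the parts. Origin at the middle of its underside; z is up.

How it is judged:
By the outcome, as a careful person would: the job done as asked, in the order asked, and still so for the second after the job is handed in, with the robot touching nothing.
It also fails if it takes over 99 s, if anything falls off the work surface, if the arm or the gripper's body presses on something with over 40 N, if the wrist force passes 120 N, or if a joint passes its speed limit or range.

## Working session

There is one attempt and no reset: what is moved stays moved. The work goes in short steps, each a Python script; the robot and the scene stay as the last script left them, time stands still between calls to the robot, and variables do not carry over. Pictures are saved under pics/ and viewed, and the job is handed in when it is done.

```bash
mkdir -p pics
cat > h.py <<'E'
import numpy as np, cv2
from bench import robot
def shot(cam,name):
    d=robot.get_image(cam); cv2.imwrite(f'pics/{name}.png',d['image'][:,:,::-1]); np.savez(f'pics/{name}.npz',**d); return d
def cloud(d):
    z=d['range_z'].astype(float); K=d['camera_matrix']; h,w=z.shape
    u,v=np.meshgrid(np.arange(w),np.arange(h))
    P=np.stack([(u-K[0,2])/K[0,0]*z,(v-K[1,2])/K[1,1]*z,z],-1)
    R,_=cv2.Rodrigues(np.array(d['rvec'],float)); t=np.array(d['tvec'],float).ravel()
    W=(P-t)@R; W[z==0]=np.nan; return W
E
python3 - <<'E'
from h import *
for c in('scene','top'):
    d=shot(c,c+'0'); R,_=cv2.Rodrigues(np.array(d['rvec'],float)); print(c,-R.T@np.array(d['tvec']).ravel(),R[2],(d['range_z']==0).mean())
print(robot.state()['clock'])
E
```

```text
scene [1216.71716488 -367.54719953  570.61242945] [-0.68835557  0.44034124 -0.57642537] 0.004475911458333333
top [524.62370945  -2.47250789 816.19127737] [ 0.07198305  0.02843043 -0.99700058] 0.0038444010416666665
0.1
```

View pics/scene0.png

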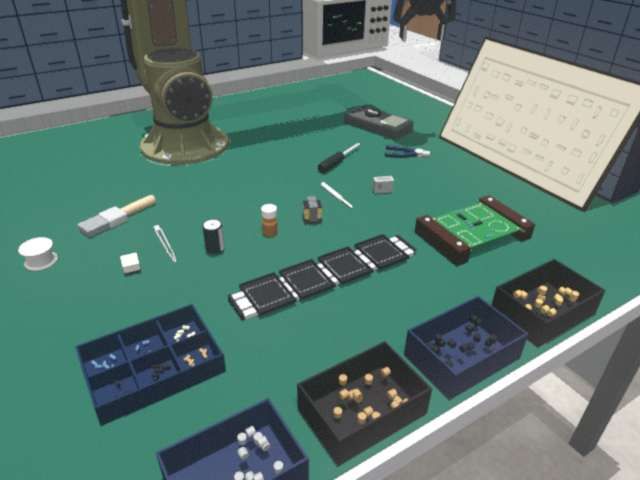

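View pics/top0.png

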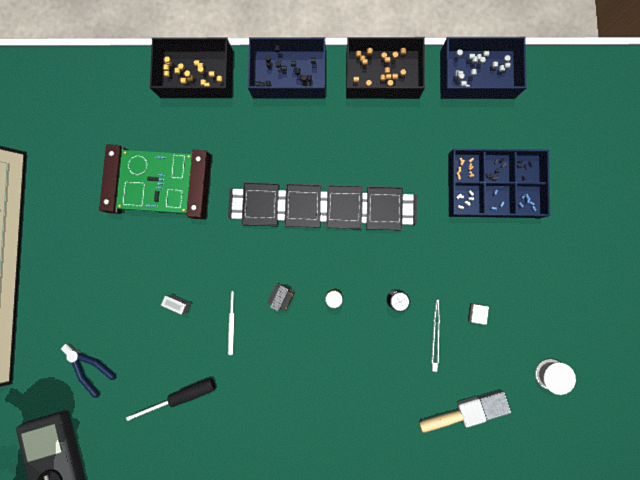

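The parts in the top view are the film cap (174,304), trafo (281,297), flux jar (334,299), elco (400,301) and relay (480,314). The trays are at u=261, 304, 345 and 385, v≈206. The board is on the left (+y), so the tray at u=261 is nearest to it. Next I'll measure these points.

Run:
```python
from h import *
d=dict(np.load('pics/top0.npz')); W=cloud(d); im=d['image']
c=im[265:345,150:510][:,:,::-1]
a=cv2.resize(c[:,:180],None,fx=4.4,fy=4.4,interpolation=cv2.INTER_CUBIC);b=cv2.resize(c[:,180:],None,fx=4.4,fy=4.4,interpolation=cv2.INTER_CUBIC)
cv2.imwrite('pics/c0.png',np.vstack([a,b])[:600,:800])
print('bench z',np.nanmedian(W[240:270,200:400,2]), 'mm/px', np.linalg.norm(W[250,300]-W[250,301]))
for n,(u,v) in dict(film=(174,304),trafo=(281,297),flux=(334,299),elco=(400,301),relay=(480,314)).items():
    s=np.s_[v-22:v+23,u-22:u+23]; w=W[s]; zz=w[...,2]; m=zz>8
    top=np.nanpercentile(zz[m],95)
    t=m&(zz>top-4); p=w[t][:,:2].astype(np.float32)
    print(n,'top',top,'n',t.sum(),'mean',p.mean(0),'rect',cv2.minAreaRect(p))
for u,v in((261,204),(304,206),(345,207),(385,208),(155,183)):
    print(u,v,W[v,u])
```

```text
bench z -0.2767787386694667 mm/px 1.8757645340596034
film top 34.89930723067181 n 236 mean [454.83527 286.92737] rect ((454.3486328125, 286.4964294433594), (41.542747497558594, 20.26344871520996), 67.3003921508789)
trafo top 43.53313669640397 n 202 mean [469.8671   94.54994] rect ((469.51361083984375, 94.10851287841797), (17.1790828704834, 42.10247039794922), 66.0394287109375)
flux top 59.80059209514774 n 198 mean [470.2461     -1.6885393] rect ((470.1429748535156, -1.4556779861450195), (27.4760799407959, 25.88810920715332), 0.7542164325714111)
elco top 59.403011875570805 n 312 mean [ 468.2222   -114.810425] rect ((468.297119140625, -114.74186706542969), (34.13031768798828, 32.71091079711914), 0.509294867515564)
relay top 24.8597193734255 n 255 mean [ 445.2468  -262.01212] rect ((445.4301452636719, -261.8621826171875), (27.08372688293457, 31.463886260986328), 81.72303009033203)
261 204 [640.42811957 135.4238574   13.41396155]
304 206 [637.77655071  55.3868039   10.67700658]
345 207 [636.81466902 -20.9382527    9.03034765]
385 208 [635.24240288 -94.80173525  11.71349338]
155 183 [676.15592058 331.47231855  25.52098389]
```

View pics/c0.png

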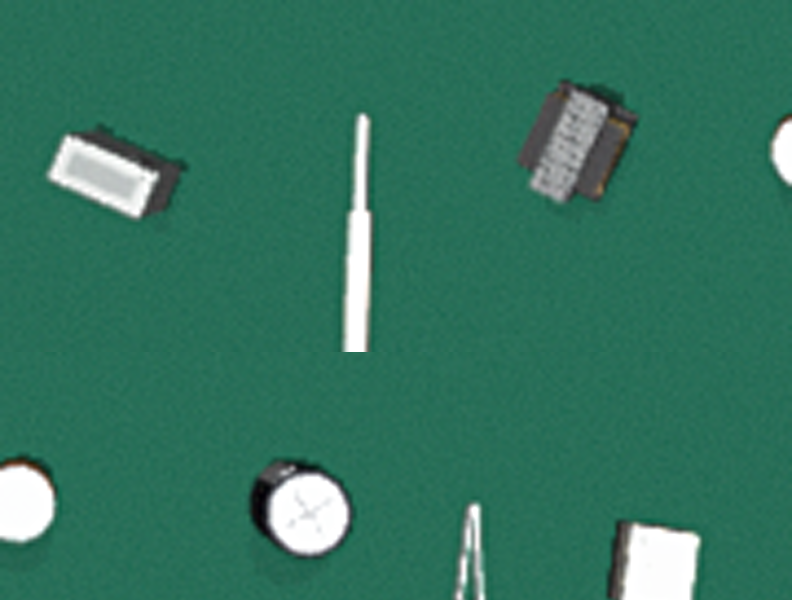

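All parts stand upright, and their heights and footprints match the given sizes (z reads about 1.5 mm high). Next come the tray centres and part yaws, cross-checked with the scene camera.

Run:
```python
from h import *
d=dict(np.load('pics/top0.npz')); im=d['image'].astype(int)
K=d['camera_matrix'];R,_=cv2.Rodrigues(d['rvec'].astype(float));t=d['tvec'].ravel();C=-R.T@t
def onplane(u,v,z):
    r=R.T@np.linalg.inv(K)@np.array([u,v,1.]); return C+r*(z-C[2])/r[2]
m=((im.max(2)<85)&(abs(im[...,1]-im[...,0])<25)).astype(np.uint8); m[:170]=0;m[240:]=0;m[:,:225]=0;m[:,420:]=0
m=cv2.morphologyEx(m,cv2.MORPH_CLOSE,np.ones((5,5)))
n,l,s,c=cv2.connectedComponentsWithStats(m)
for i in range(1,n):
    if s[i,4]>300:
        v,u=np.nonzero(l==i); p=np.array([onplane(a,b,15)[:2] for a,b in zip(u,v)],np.float32)
        r=cv2.minAreaRect(p); b=cv2.boxPoints(r); print('tray px',s[i],np.round(r[0],1),np.round(r[1],1),r[2], 'side dirs',[round(float(np.degrees(np.arctan2(*(b[(k+1)%4]-b[k])[::-1]))),1) for k in(0,1)],[round(float(np.linalg.norm(b[(k+1)%4]-b[k])),1) for k in(0,1)])
W=cloud(d)
for nme,(u,v) in dict(film=(174,304),trafo=(281,297),relay=(480,314)).items():
    w=W[v-22:v+23,u-22:u+23]; zz=w[...,2]; mm=zz>8; top=np.nanpercentile(zz[mm],95)
    p=w[mm&(zz>top-4)][:,:2].astype(np.float32); b=cv2.boxPoints(cv2.minAreaRect(p))
    print(nme,[(round(float(np.degrees(np.arctan2(*(b[(k+1)%4]-b[k])[::-1]))),1),round(float(np.linalg.norm(b[(k+1)%4]-b[k])),1)) for k in(0,1)])
d=dict(np.load('pics/scene0.npz')); W=cloud(d)
for nme,(x,y,h) in dict(film=(454.5,286.7,33),trafo=(469.7,94.3,42),flux=(470,-1.5,58),elco=(468.3,-114.8,58),relay=(445.3,-262,23)).items():
    k=(np.hypot(W[...,0]-x,W[...,1]-y)<35)&(abs(W[...,2]-h)<4); p=W[k][:,:2].astype(np.float32)
    print(nme,k.sum(),p.mean(0),cv2.minAreaRect(p))
```

```text
tray px [ 242  182   37   45 1499] [640.4 137.2] [66.1 81.2] 89.30087280273438 side dirs [-0.7, 89.3] [81.2, 66.1]
tray px [284 184  37  43 466] [639.1  58.6] [78.5 66.6] 0.429928719997406 side dirs [-89.6, 0.4] [66.6, 78.5]
tray px [343 187  60  44 558] [635.1 -71.8] [107.2  80.1] 88.90074920654297 side dirs [-1.1, 88.9] [80.1, 107.2]
film [(-22.7, 20.3), (67.3, 41.5)]
trafo [(-24.0, 42.1), (66.0, 17.2)]
relay [(-8.3, 31.5), (81.7, 27.1)]
film 124 [454.8989 286.5793] ((452.6354064941406, 288.191650390625), (42.53861618041992, 23.705236434936523), 67.50293731689453)
trafo 160 [469.01035  94.43083] ((468.0700988769531, 95.12794494628906), (34.370445251464844, 43.27132034301758), 62.64287567138672)
flux 125 [471.02237    -1.7321731] ((469.67578125, -1.0968551635742188), (27.719396591186523, 26.96112060546875), 16.08364486694336)
elco 206 [ 469.41333 -115.47375] ((466.7960205078125, -114.14032745361328), (34.581024169921875, 34.29784393310547), 7.262109756469727)
relay 211 [ 446.62363 -261.859  ] ((443.1384582519531, -261.1307067871094), (26.53886604309082, 36.712127685546875), 82.7830810546875)
```

Run:
```python
from h import *
d=dict(np.load('pics/top0.npz'));im=d['image'][:,:,::-1]
c=cv2.resize(im[175:240,225:422],None,fx=4,fy=4,interpolation=cv2.INTER_CUBIC); c=cv2.convertScaleAbs(c,alpha=1.8)
cv2.imwrite('pics/tr0.png',c)
```

```text
(no output)
```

View pics/tr0.png

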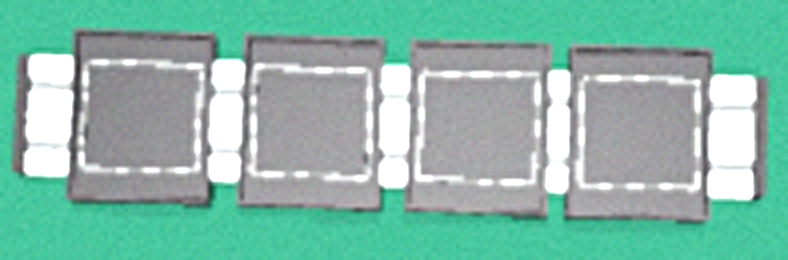

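The crop shows the four trays' rim corners, with centres at crop px (142,118), (312,123.5), (479,128) and (640,134). The pitch is slightly uneven. I'll convert these and start with the relay.

```bash
cat >> h.py <<'E'
def Rz(deg):
    a=np.radians(deg); y=np.array([np.cos(a),np.sin(a),0]); z=np.array([0,0,-1.]); return np.stack([np.cross(y,z),y,z],1)
def best(pos,deg):
    # choose the half turn with smallest |wrist|
    c=[]
    for k in(0,180):
        q=robot.inverse_kinematics(pos,Rz(deg+k))
        if q is not None: c.append((abs(q[5]),deg+k))
    return min(c)[1]
def st(tag):
    s=robot.state(); print(tag,'t',round(s['clock'],2),'tcp',np.round(s['eef_pos'],1),'F',np.round(s['contact_force'],2),'w',round(s['gripper_width'],1)); return s
def pick(x,y,deg,ztcp,op,force,hi=150):
    robot.grip(op)
    g=best([x,y,hi],deg); robot.goto([x,y,hi],Rz(g)); robot.move_linear([x,y,ztcp+25],max_speed=150)
    hit=robot.move_linear([x,y,ztcp],max_speed=40,max_force=6); s=st(f'at pick hit={hit}')
    robot.grip(0,force); st('gripped')
    z=s['eef_pos'][2]
    robot.move_linear([x,y,z+15],max_speed=60); st('lift'); robot.move_linear([x,y,hi],max_speed=150); return z
def place(x,y,deg,z,relop,off=(0,0),hi=150):
    g=best([x,y,hi],deg); R=Rz(g); robot.goto([x,y,hi],R); st('over')
    robot.move_linear([x,y,z+11+15],max_speed=150); robot.move_linear([x,y,z+11+3],max_speed=40); robot.pause(0.2)
    hit=robot.move_linear([x,y,z+11-2],max_speed=8,max_force=2); s=st(f'down hit={hit}')
    robot.grip(relop); st('released')
    robot.move_linear([x,y,z+11+30],max_speed=60); robot.move_linear([x,y,hi],max_speed=150)
E
python3 - <<'E'
from h import *
d=dict(np.load('pics/top0.npz'));K=d['camera_matrix'];R,_=cv2.Rodrigues(d['rvec'].astype(float));t=d['tvec'].ravel();C=-R.T@t
o=[]
for z,pts in((15,[(142.3,118.5),(312.5,123.5),(479,128),(639.8,134)]),(11,[(143,116.5),(311.8,123.5),(477.8,128),(640,133.5)])):
  for cx,cy in pts:
    r=R.T@np.linalg.inv(K)@np.array([225+(cx+.5)/4-.5,175+(cy+.5)/4-.5,1.]); p=C+r*(z-C[2])/r[2]; o.append(p[:2]); print(z,np.round(p[:2],1))
T=(np.array(o[:4])+np.array(o[4:]))/2; print(T); np.save('T.npy',T)
v=T[0]-T[3];print(np.degrees(np.arctan2(v[1],v[0])))
for x,y,a in((445.5,-262,81.7),(454.6,286.7,-22.7),(469.5,94.2,66),(468.5,-115,0)):
    for k in (0,180):
        q=robot.inverse_kinematics([x,y,5],Rz(a+k)); print(x,y,None if q is None else np.round(q,2))
for p in T:
    for k in (0,180): q=robot.inverse_kinematics([*p,150],Rz(k)); print(None if q is None else np.round(q,2))
E
```

```text
15 [639.7 136.6]
15 [638.1  57.4]
15 [636.7 -19.6]
15 [634.6 -93.6]
11 [641.2 137. ]
11 [638.6  58. ]
11 [637.2 -19.2]
11 [635.3 -94.2]
[[640.47730586 136.82744997]
 [638.36360086  57.72301013]
 [636.94963394 -19.40669114]
 [634.94287149 -93.91844819]]
88.62602564971866
445.5 -262 [-0.14 -0.09 -0.46  0.   -1.2  -1.57]
445.5 -262 [-0.14 -0.09 -0.46  0.   -1.2   1.57]
454.6 286.7 [ 0.94 -0.03 -0.41  0.   -1.2   1.81]
454.6 286.7 [ 0.94 -0.03 -0.41  0.   -1.2  -1.33]
469.5 94.2 [ 0.62 -0.2  -0.56  0.   -1.21 -2.61]
469.5 94.2 [ 0.62 -0.2  -0.56  0.   -1.21  0.53]
468.5 -115 [ 0.18 -0.19 -0.55  0.   -1.21  2.96]
468.5 -115 [ 0.18 -0.19 -0.55  0.   -1.21 -0.18]
[ 0.52  0.19  0.1   0.   -1.48  2.63]
[ 0.52  0.19  0.1   0.   -1.48 -0.52]
[ 0.4   0.15  0.06  0.   -1.48  2.74]
[ 0.4   0.15  0.06  0.   -1.48 -0.4 ]
[ 0.28  0.14  0.05  0.   -1.47  2.86]
[ 0.28  0.14  0.05  0.   -1.47 -0.28]
[ 0.16  0.16  0.06  0.   -1.48  2.98]
[ 0.16  0.16  0.06  0.   -1.48 -0.16]
```

```bash
python3 - <<'E'
from h import *
T=np.load('T.npy')
z=pick(445.8,-262,81.7,3,50,25)
shot('top','r1'); d=shot('scene','r1s')
c=d['image']; 
print(z); open('z','w').write(str(z))
E
python3 -c "
import cv2,numpy as np
a=cv2.imread('pics/r1.png')[240:400,400:560];b=cv2.imread('pics/r1s.png')[170:330,60:220]
cv2.imwrite('pics/r1c.png',cv2.resize(np.hstack([a,b]),None,fx=2.5,fy=2.5))"
```

```text
at pick hit=False t 5.24 tcp [ 445.9 -262.1    3.1] F [-0.12  0.36  0.68] w 50.2
gripped t 5.57 tcp [ 446.1 -262.1    3.4] F [ 0.76 -0.42  1.64] w 26.5
lift t 5.97 tcp [ 446.2 -262.    18.7] F [-0.79  0.49  0.06] w 26.6
3.143246288998928
```

View pics/r1c.png

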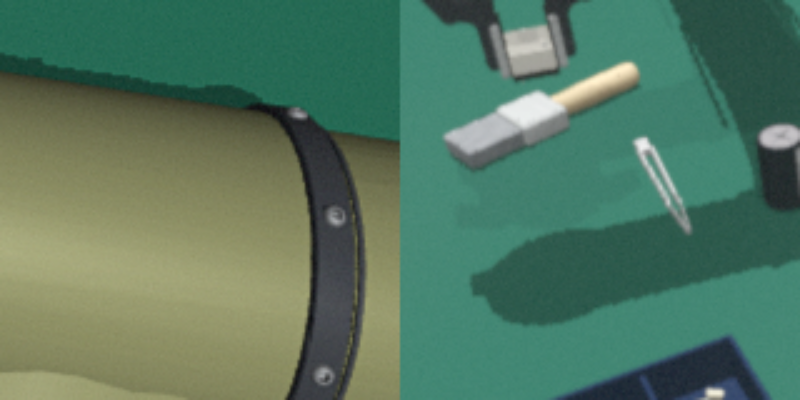

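The relay is held level between the pads (scene crop around 530,50), with the jaws at 26.6 mm. Placing it now.

```bash
python3 - <<'E'
from h import *
T=np.load('T.npy'); z=float(open('z').read())
place(*T[0],-1.4,z,42)
shot('scene','r2')
E
python3 -c "
import cv2
cv2.imwrite('pics/r2c.png',cv2.resize(cv2.imread('pics/r2.png')[200:330,220:440],None,fx=3,fy=3))"
```

```text
over t 8.92 tcp [640.5 136.2 150. ] F [-0.14 -0.98 -0.36] w 26.9
down hit=True t 10.96 tcp [640.6 136.9  14.4] F [-0.1   1.49  4.01] w 26.5
released t 11.26 tcp [639.6 136.5  12.9] F [ 0.3  -0.51 -0.22] w 42.1
```

View pics/r2c.png

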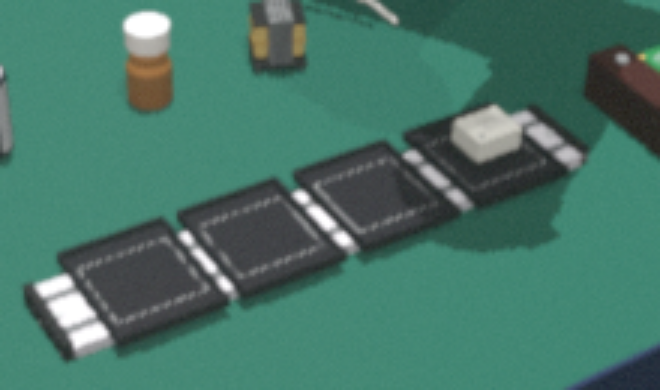

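The relay stands upright inside the marked square of the tray nearest the board. Film capacitor next.

```bash
python3 - <<'E'
from h import *
T=np.load('T.npy')
z=pick(454.8,286.7,-22.7,6,45,25)
if robot.state()['gripper_width']>15:
    place(*T[1],-1.4,z,36)
shot('scene','f2')
E
python3 -c "
import cv2
cv2.imwrite('pics/f2c.png',cv2.resize(cv2.imread('pics/f2.png')[200:330,220:440],None,fx=3,fy=3))"
```

```text
at pick hit=False t 15.7 tcp [454.9 286.8   6.2] F [0.37 0.72 0.89] w 45.2
gripped t 16.03 tcp [455.  286.9   6.4] F [0.1  0.81 2.26] w 19.7
lift t 16.43 tcp [455.  287.   21.8] F [-0.64  0.17 -0.31] w 19.6
over t 18.57 tcp [638.   58.4 149.6] F [-0.23  0.02 -0.79] w 19.8
down hit=True t 20.58 tcp [638.5  57.7  17.4] F [-0.09 -0.19  4.49] w 19.9
released t 20.89 tcp [637.5  57.5  15.9] F [0.03 1.16 0.36] w 36.0
```

View pics/f2c.png

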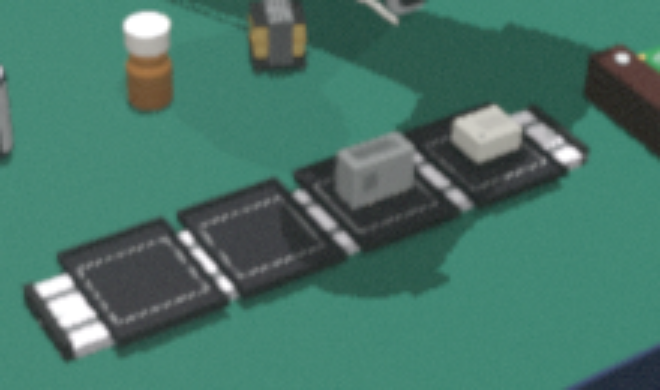

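The film capacitor is upright and centred in the second tray. Next is the transformer, with the fingertips kept above its foot.

```bash
python3 - <<'E'
from h import *
T=np.load('T.npy')
z=pick(469.4,94.3,66,11,55,50)
shot('scene','t1')
if robot.state()['gripper_width']>30:
    place(*T[2],-1.4,z,48)
shot('scene','t2')
E
python3 -c "
import cv2,numpy as np
a=cv2.imread('pics/t1.png')[130:260,220:440];b=cv2.imread('pics/t2.png')[200:330,220:440]
cv2.imwrite('pics/t2c.png',cv2.resize(np.vstack([a,b]),None,fx=2.3,fy=2.3))"
```

```text
at pick hit=False t 25.36 tcp [469.5  94.3  11.1] F [-0.77  0.84 -0.09] w 55.3
gripped t 25.68 tcp [469.8  94.5  11.6] F [0.1  0.81 2.82] w 32.7
lift t 26.07 tcp [469.5  94.4  26.4] F [ 0.18 -0.48 -2.42] w 33.1
over t 27.93 tcp [636.6 -19.6 148.7] F [ 0.05  0.35 -1.58] w 33.1
down hit=True t 29.9 tcp [637.1 -19.4  22.6] F [-0.54  0.07  3.37] w 33.1
released t 30.19 tcp [635.7 -19.4  20.6] F [-0.55  0.2   0.35] w 47.7
```

View pics/t2c.png

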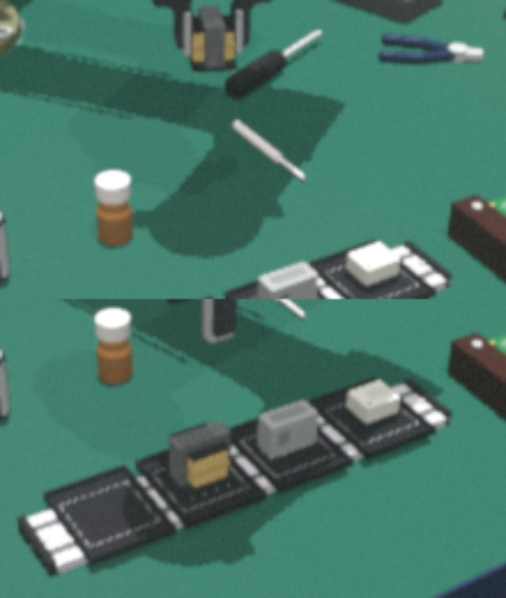

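The transformer is upright and centred in the third tray, and the flux jar is untouched. The electrolytic is last.

```bash
python3 - <<'E'
from h import *
T=np.load('T.npy')
z=pick(468.5,-115,-1.4,14,55,30)
if robot.state()['gripper_width']>30:
    place(*T[3],-1.4,z,48)
robot.move_j([1.495,0.04,0.085,0,-1.615,-0.334]); st('home')
shot('scene','e2'); d=shot('top','e2t'); W=cloud(d)
names=['relay','film','trafo','elco']; H=[23,33,42,58]
for n,h,t in zip(names,H,T):
    k=(np.hypot(W[...,0]-t[0],W[...,1]-t[1])<33)&(abs(W[...,2]-h-12)<4); p=W[k][:,:2].astype(np.float32)
    print(n,k.sum(),'off',cv2.minAreaRect(p)[0]-t,'size',cv2.minAreaRect(p)[1],'z',np.median(W[k][:,2]))
k=(np.hypot(W[...,0]-470,W[...,1]+1.5)<25)&(W[...,2]>54);print('flux',W[k].mean(0))
E
python3 -c "
import cv2,numpy as np
a=cv2.imread('pics/e2.png')[190:330,200:440];b=cv2.imread('pics/e2t.png')[165:305,205:445]
cv2.imwrite('pics/e2c.png',cv2.resize(np.vstack([a,b]),None,fx=2.1,fy=2.1))"
```

```text
at pick hit=False t 34.41 tcp [ 468.6 -115.    14.2] F [ 0.95 -0.22 -0.63] w 54.8
gripped t 34.72 tcp [ 468.8 -115.    14.4] F [-0.22 -0.07  1.44] w 34.2
lift t 35.12 tcp [ 468.8 -114.9   29.7] F [ 0.12  0.46 -0.64] w 34.1
over t 36.78 tcp [634.6 -94.  148.2] F [-0.34 -0.19 -0.14] w 34.3
down hit=True t 38.75 tcp [635.  -93.9  25.4] F [-0.44 -0.27  4.58] w 34.1
released t 39.03 tcp [634.  -93.9  23.8] F [ 0.46 -0.48  0.12] w 47.9
home t 43.17 tcp [239.6 550.3 231.4] F [-0.26 -0.63  0.84] w 48.4
relay 249 off [ 0.59447149 -0.04642885] size (26.337146759033203, 31.52695083618164) z 33.79621474663254
film 260 off [ 1.09562766 -0.13209827] size (41.385623931884766, 20.15451431274414) z 43.5835857251395
trafo 216 off [ 3.38526597 -0.0706858 ] size (42.44574737548828, 24.96166229248047) z 52.59421547920458
elco 303 off [ 0.58953818 -0.35044219] size (33.193660736083984, 33.03767395019531) z 68.7549265043133
flux [470.4416615   -1.86072303  57.68524291]
```

View pics/e2c.png

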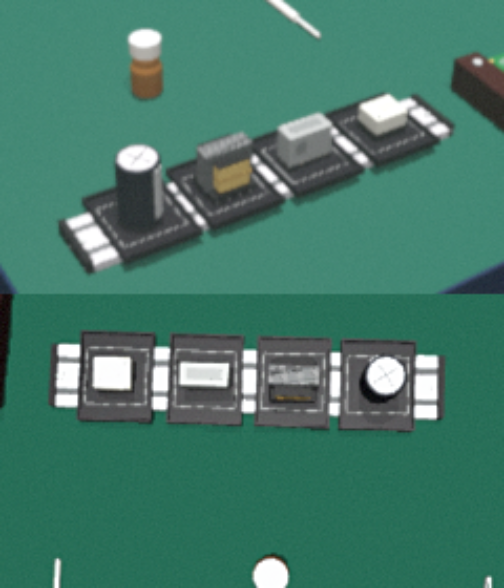

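All four parts are upright, centred and in order, and the flux jar is standing. Handing in.

```bash
python3 -c "
from bench import robot
print(robot.close_job())"
```

```text
the job is handed in; nothing more can be done
None
```

I placed all four parts on the rail in order and handed the job in at about 43 s. From the tray nearest the board outward they are the relay, film capacitor, transformer and electrolytic capacitor. I lowered each part slowly until it touched the tray floor, stopping at the first small rise in force, and only then released it.

**Position and height:** in the last camera check, all four parts stood upright at the expected heights. The relay, film capacitor and electrolytic were within about 1 mm of their tray centres.

**Disagreement:** the transformer measured 3.4 mm off centre across the rail, but its top also measured 25 mm wide instead of about 16 mm. I put that down to stray depth readings, since the picture shows it centred.

**Flux jar and arm:** the jar is upright where it was, and the arm was back at its start pose, clear of everything.

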